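Clamp the filter holder to the first click

TASK

Tighten the clamp of the steel filter holder: swing its crank handle clockwise (seen from above) until the torque-limiting clutch clicks once, then stop and let go of the handle. Do not carry on to a second click, and leave the things around it where they are.

Things in the scene. Friction and masses are not known exactly. Their poses are not given: they have to be found in the camera images.
- hub (a point): point on the clamp's vertical turning axis, 100 mm above the worktop. The filter holder is a round steel housing, 140 mm wide, 74 mm high, fixed to the worktop, place and angle vary. On it: a black dial (112 mm wide, top 92 mm high) and the crank, its hub 118 mm high. The yellow pointer (clutch pawl) on the crank's short tail shows on the dial: white line = start, green = one click, red = two
- grip (a point): middle (145 mm above the worktop) of the crank's upright blue round handle: 25 mm diameter, from 113 to 172 mm high. It stands on the outer end of a level steel arm (16 mm wide, top at 112 mm), 120 mm from the axis, and moves on a level circle about hub; at first it is on the robot's side or to the right of that. It does not spin on its arm but is round, so it may turn between fingers
- clamp (a joint): turn of the clamp nut with its black dial, rad: negative = still loose, grows as it turns clockwise from above, 0 = hard down on its seat, where it stops (the click may kick it back by 0.03). It starts between -0.9 and -0.45. Turning it takes about 0.55 N m (4 to 5 N at the handle). Where round the circle the seat comes differs each time
- cup_mid (a point): centre of a loose specimen cup with white lid, 63 mm across, 72 mm high; bystander
- bottle_mid (a point): centre of a loose brown dropper bottle, 37 mm across, 106 mm high; bystander
- dish: loose petri dish, 60 mm across, 14 mm high, origin under its centre; bystander
- pen: loose white pen, 145 mm long, 9 mm high, lying in front of the holder; bystander
- crank (a joint): turn of the crank in its clutch, rad, clockwise: 0 = start, 0.4 = one click, 0.8 = two. Near 0 until the clamp is seated; then it holds until the push reaches about 0.9 N m (7 to 9 N at the handle), gives way, needs only 2 to 3 N at 0.2, then falls forward of itself to 0.4, where it stays when let go. Pushed on from there, the same again: hump at 0.6 (short of it, it springs back towards 0.4)
Not all that is in view belongs to the job. Of the things that look like the part that bears hub, the larger one is meant.

How it is judged:
At the end, for the whole second after the job is handed in: The clamp is seated (within 0.08 rad of 0), the crank rests exactly one click on in its clutch (0.32 to 0.48 rad) and is at rest (value of joint clamp above -0.08 rad and value of joint crank between 0.32 and 0.48 rad and velocity of joint crank between -0.1 and 0.1 rad/s); the robot touches nothing.
It fails at once if the crank is driven over the hump of the second click (value of joint crank above 0.62 rad).
It fails at once if a bystander (cup, bottle, dish or pen) is moved more than 3 cm (distance of any of cup_mid, bottle_mid, dish, pen from where it was at the start of the episode above 0.03 m).
It also fails if it takes over 32 s, if anything falls off the work surface, if the arm or the gripper's body presses on something with over 40 N, if the wrist force passes 120 N, or if a joint passes its speed limit or range.

ROBOT

A 6-joint arm with a two-finger parallel gripper is mounted at the origin on a cart in front of the work surface, level with it; the furniture and walls round the work are solid. World frame = base frame: x ahead of the robot, y to its left, z up, the work surface at z = 0. Lengths are in m, angles in rad, forces in N, time in s.
With the tool pointing down it reaches from about 0.35 to 0.8 m from the base axis. Payload 7.3 kg.
Tool frame: the origin (TCP) lies between the finger pads; the fingertips stand 25 mm ahead of it and the grasp point (between the pads) lies 6 mm ahead of it (r.tip_extent is the distance from the TCP to the fingertips, in m); z points along the fingers, y is the direction in which the jaws open and shut (so a half turn about z gives the same grasp; the last joint's range is limited). The gripper opens to 85 mm and grips with 20 to 120 N. Pads are 22 mm wide; open, the fingers measure 114 mm over their backs; the gripper's body (76 mm by 85 mm) begins 54 mm behind the grasp point. The pads swing forward as they close: fully open they stand 13 mm farther back than shut.
Start: joints at [-1.415, 0.342, 1.524, -0, 1.275, -0.146], TCP at [0.156, -0.501, 0.256] pointing down, gripper open.
Joint ranges: [-2.53, 2.53], [-0.77, 2.02], [0.04, 2.7], [-1, 4.14], [0.28, 2.66], [-3.11, 3.11]. Speed limits (rad/s): [2.57, 2.57, 3.14, 3.14, 3.14, 3.14].

INTERFACE

Orientations are given as a unit quaternion [x, y, z, w].
In Python, from workcell import r, command_gripper, optics gives the robot as it stands. The module is installed in compiled form; this text tells all that it offers. Calls block until the motion is done:
- r.reach(position, orientation): joint-space move of the TCP to a pose.
- r.move_straight(position, orientation=None, speed=0.15, max_force=None): straight line of the TCP; orientation=None keeps the orientation; speed is the mean speed in m/s. With max_force (N) it stops when the force on the tool has changed by that much, and returns True; else False.
- r.movej(angles): joint-space move.
- command_gripper(opening, force=None): finger opening in m; force is the grip in N (None keeps the last); returns when the fingers have stopped.
- r.hold(seconds).
- r.solve_ik(position, orientation): joint angles nearest the present ones, or None.
- r.read_state(): the state.
- optics.get_image(name): name is "side" or "top"; returns (picture, depth): 384x512x3 uint8, red, green, blue; 384x512 float32, m along the optical axis (not along the pixel's ray), 0 where there is no reading.
- optics.camera_model(name): a dict with "K" (3x3 intrinsics, pixels), "R" (3x3) and "t" (3): a world point X has camera coordinates R X + t. Camera axes: x right, y down, z forward; pixel columns grow to the right and rows downward; lengths in m; the calibration is good to about 2 mm. A picture is of the moment at which its call begins. camera_model takes no time and is no camera call.
A pose or a line that the arm cannot do raises r.PlanningError and nothing moves.
- r.finish_job(): hands the job in, once; it reports no verdict.
The state is a dict: "time_s": time; "joint_positions": joint angles; "dq": joint speeds; "tau": joint torques, N m; "eef_pos": TCP position; "eef_rot": TCP orientation; "contact_force": force on the tool from outside, world axes, zero at the start; "torque": the same for the moment, N m; "grip_width": finger opening in m.
Only numpy, scipy, OpenCV 4.12 (cv2) and the standard library are available. Lean on these libraries where they do the work, as an engineer would, in place of code of your own. Each camera call takes 0.05 s, during which the arm holds its last target.

## Working session

There is one attempt and no reset: what is moved stays moved. The work goes in short steps, each a Python script; the robot and the scene stay as the last script left them, time stands still between calls to the robot, and variables do not carry over. Pictures are saved under pics/ and viewed, and the job is handed in when it is done.

```bash
ls; mkdir -p pics; python3 - <<'E'
from workcell import r, optics
import cv2,numpy as np
for n in("side","top"):
    im,d=optics.get_image(n); cv2.imwrite(f"pics/{n}0.png",im[:,:,::-1]); np.savez(f"{n}0.npz",im=im,d=d)
    print(n,optics.camera_model(n))
s=r.read_state();print(s["time_s"],s["eef_pos"],s["eef_rot"],s["grip_width"],r.tip_extent)
E
```

```text
pics
side {'K': array([[377.89487873,   0.        , 254.36439664],
       [  0.        , 377.89487873, 195.0293174 ],
       [  0.        ,   0.        ,   1.        ]]), 'R': array([[ 0.99524411, -0.09734479, -0.00362558],
       [-0.05120847, -0.49116413, -0.86956051],
       [ 0.08286643,  0.86561064, -0.49381309]]), 't': array([-0.4754025 ,  0.11860368,  1.28739697])}
top {'K': array([[374.60565546,   0.        , 255.87225338],
       [  0.        , 374.60565546, 187.39778693],
       [  0.        ,   0.        ,   1.        ]]), 'R': array([[ 0.01601584, -0.9992876 ,  0.03417295],
       [-0.98984053, -0.02067499, -0.14067079],
       [ 0.1412771 , -0.03157281, -0.98946649]]), 't': array([-0.08226154,  0.47592465,  1.10927177])}
0.1 [ 0.15601857 -0.50095681  0.25569545] [ 9.88635882e-01  1.50328393e-01 -1.48688902e-05 -6.83459881e-04] 0.08549547692556167 0.025
```

View pics/side0.png

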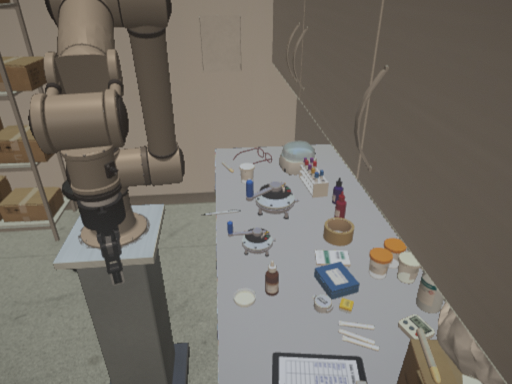

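View pics/top0.png

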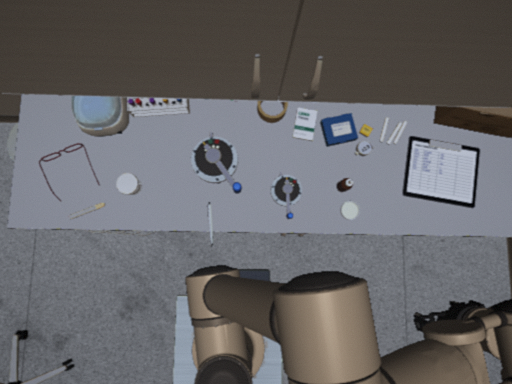

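The top view shows two crank holders. The larger is at about (214,160) with its blue handle at (237,187). The smaller is at (286,190) with its handle at (290,215). In the side view they are at (276,195) and (257,238). The description asks for the larger one, so I'll check it in a close crop.

```bash
python3 - <<'E'
import cv2,numpy as np
a=cv2.imread("pics/top0.png")[115:235,165:315]; b=cv2.imread("pics/side0.png")[165:265,215:315]
cv2.imwrite("pics/topc.png",cv2.resize(a,None,fx=5,fy=5,interpolation=cv2.INTER_CUBIC))
cv2.imwrite("pics/sidec.png",cv2.resize(b,None,fx=6,fy=6,interpolation=cv2.INTER_CUBIC))
E
```

```text
(no output)
```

View pics/topc.png

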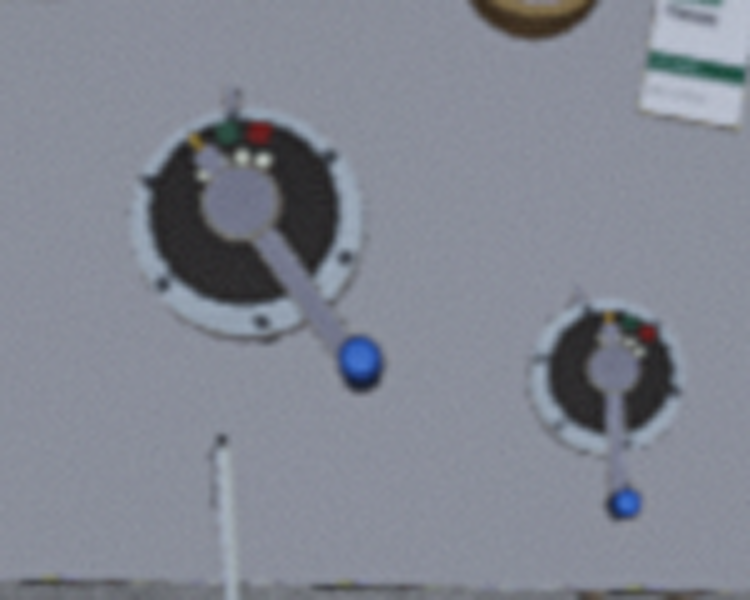

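View pics/sidec.png

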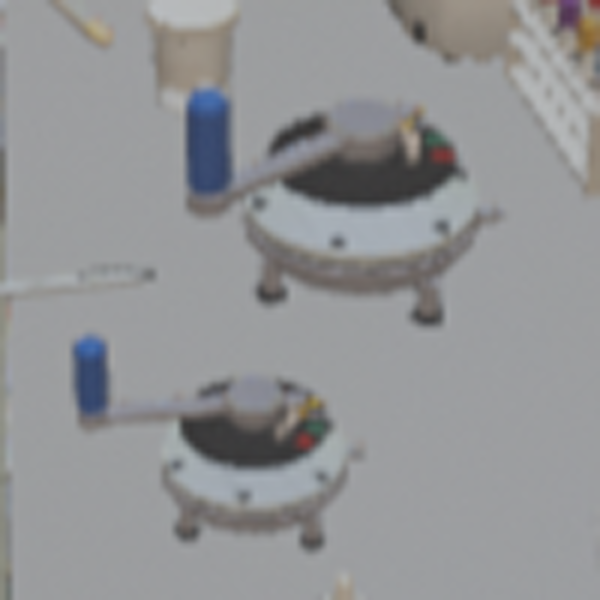

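```bash
cat > h.py <<'E'
import numpy as np,cv2
from workcell import r, optics, command_gripper
from scipy.spatial.transform import Rotation as Ro
def P(n):
    c=optics.camera_model(n); return c["K"]@np.c_[c["R"],c["t"]],c
def tri(s,t):
    X=cv2.triangulatePoints(P("side")[0],P("top")[0],np.array(s,float),np.array(t,float)); return (X[:3]/X[3]).ravel()
def atz(n,uv,z):
    c=P(n)[1]; d=c["R"].T@np.linalg.inv(c["K"])@np.array([*uv,1.]); o=-c["R"].T@c["t"]; return o+d*(z-o[2])/d[2]
def rot(yaw): # tool down, tool y axis at world yaw
    y=np.array([np.cos(yaw),np.sin(yaw),0]); z=np.array([0,0,-1.]); x=np.cross(y,z)
    return Ro.from_matrix(np.c_[x,y,z]).as_quat()
E
python3 - <<'E'
from h import *
print("handle top tri",tri((249.7,180.9),(237,186.4)))
print("hub tri",tri((275.8,184.2),(213,155.4)))
print("hub top z.118",atz("top",(213,155.4),.118),"side",atz("side",(275.8,184.2),.118))
print("h top",atz("top",(237,186.4),.172),"side mid",atz("side",(249.5,188.8),.1425))
s=r.read_state();print(Ro.from_quat(s["eef_rot"]).as_matrix())
for n in("top",):
    d=np.load("top0.npz")["d"]
    for uv in((213,155),(237,186),(237,187)):
        c=P(n)[1];p=c["R"].T@(d[uv[1],uv[0]]*np.linalg.inv(c["K"])@np.array([*uv,1.])-c["t"]);print("depth",p)
E
```

```text
handle top tri [ 0.46038857 -0.01843593  0.17216669]
hub tri [0.55711163 0.05313726 0.1167398 ]
hub top z.118 [0.5552034  0.05307553 0.118     ] side [0.55835239 0.05135992 0.118     ]
h top [ 0.45945385 -0.01842887  0.172     ] side mid [ 0.46047007 -0.01719004  0.1425    ]
[[ 9.54802748e-01  2.97240067e-01 -2.34886688e-04]
 [ 2.97240107e-01 -9.54801814e-01  1.34691549e-03]
 [ 1.76087014e-04 -1.35585636e-03 -9.99999065e-01]]
depth [0.5570237  0.05335851 0.11515163]
depth [ 0.46090518 -0.01835577  0.16947397]
depth [ 0.45789253 -0.01845798  0.17155412]
```

```bash
cat >> h.py <<'E'
H=np.array([.5567,.053]); RAD=.120
TH0=np.arctan2(-.018-.053,.460-.5567)
def pose(phi,z=.151,rad=RAD,lead=0.): # phi: clockwise travel
    th=TH0-phi
    return [H[0]+rad*np.cos(th),H[1]+rad*np.sin(th),z], rot(th-np.pi/2+lead)  # TH0<0
E
python3 - <<'E'
from h import *
print(np.degrees(TH0), np.hypot(.071,.0967))
for off in (0,np.pi):
  for phi in (0,.4,.8,1.3):
    p,q=pose(phi,lead=off); print(off,phi,np.round(p,3),r.solve_ik(p,q))
E
```

```text
-143.71278359128445 0.11996620357417333
0 0 [ 0.46  -0.018  0.151] [-2.05897257e-01  3.48266826e-01  1.84538605e+00 -4.44089210e-16
  9.47939773e-01 -2.41002499e+00]
0 0.4 [0.44  0.025 0.151] [-1.16912530e-01  3.16800418e-01  1.89550454e+00 -4.44089210e-16
  9.29287695e-01 -1.92104026e+00]
0 0.8 [0.438 0.073 0.151] [-7.97191026e-03  3.22754892e-01  1.88612646e+00 -4.44089210e-16
  9.32711298e-01 -1.41209964e+00]
0 1.3 [0.462 0.127 0.151] [ 1.08468771e-01  3.78944517e-01  1.79524163e+00 -4.44089210e-16
  9.67406508e-01 -7.95658959e-01]
3.141592653589793 0 [ 0.46  -0.018  0.151] [-2.05897257e-01  3.48266826e-01  1.84538605e+00 -4.44089210e-16
  9.47939773e-01  7.31567667e-01]
3.141592653589793 0.4 [0.44  0.025 0.151] [-1.16912530e-01  3.16800418e-01  1.89550454e+00 -4.44089210e-16
  9.29287695e-01  1.22055239e+00]
3.141592653589793 0.8 [0.438 0.073 0.151] [-7.97191026e-03  3.22754892e-01  1.88612646e+00 -4.44089210e-16
  9.32711298e-01  1.72949301e+00]
3.141592653589793 1.3 [0.462 0.127 0.151] [ 1.08468771e-01  3.78944517e-01  1.79524163e+00 -4.44089210e-16
  9.67406508e-01  2.34593369e+00]
```

```bash
sed -i 's/lead=0.)/lead=np.pi)/' h.py; python3 - <<'E'
from h import *
p,q=pose(0,z=.27); r.reach(p,q); print(r.read_state()["time_s"])
command_gripper(.06,20)
im,d=optics.get_image("side"); cv2.imwrite("pics/side1.png",cv2.resize(im[120:280,170:340,::-1],None,fx=4,fy=3.75,interpolation=cv2.INTER_CUBIC))
s=r.read_state();print(s["time_s"],s["eef_pos"],s["contact_force"],s["joint_positions"])
p,q=pose(0); print(r.move_straight(p,speed=.12,max_force=8))
s=r.read_state();print(s["time_s"],s["eef_pos"],s["contact_force"])
im,d=optics.get_image("side"); cv2.imwrite("pics/side2.png",cv2.resize(im[120:280,170:340,::-1],None,fx=4,fy=3.75,interpolation=cv2.INTER_CUBIC))
E
```

```text
2.15
2.575 [ 0.45997519 -0.01819516  0.26998416] [-0.07798825  0.50676168 -0.29563312] [-2.06267737e-01  2.11558754e-01  1.66706844e+00 -1.00995360e-05
  1.26299941e+00  7.31592801e-01]
False
3.7167 [ 0.46039559 -0.01808521  0.15156555] [0.21554915 0.78122478 0.3987599 ]
```

View pics/side2.png

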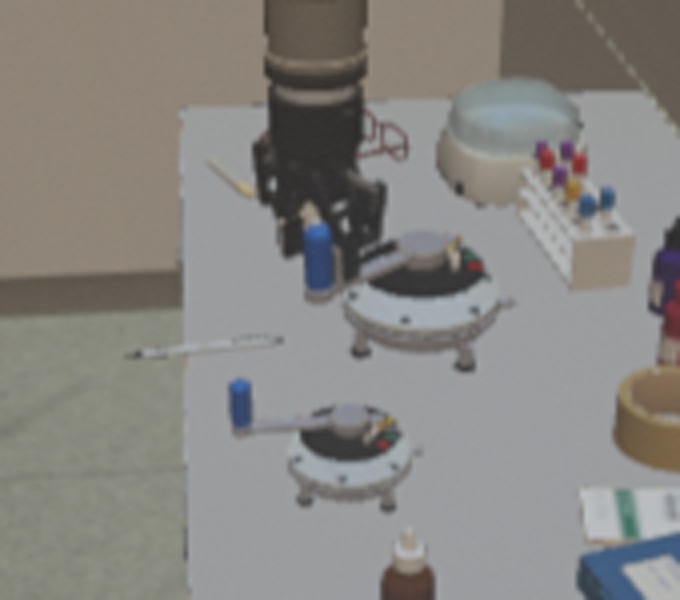

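The side crop shows the handle at (318,258) between the two fingertips, at about (290,245) and (350,265). Next I'll close gently and check the width.

```bash
python3 - <<'E'
from h import *
w=command_gripper(.0,20)
s=r.read_state();print(w,s["time_s"],s["eef_pos"],s["contact_force"],s["torque"],s["grip_width"])
for n in("side","top"):
    im,d=optics.get_image(n)
    a=im[165:265,215:315] if n=="side" else im[115:235,165:315]
    cv2.imwrite(f"pics/{n}3.png",cv2.resize(a[:,:,::-1],None,fx=5,fy=5,interpolation=cv2.INTER_CUBIC))
E
```

```text
False 4.1667 [ 0.46001263 -0.01799008  0.15136358] [-1.46212275  0.48438815  3.14780462] [0.09032424 0.28852303 0.00461923] 0.024343992463266552
```

View pics/side3.png

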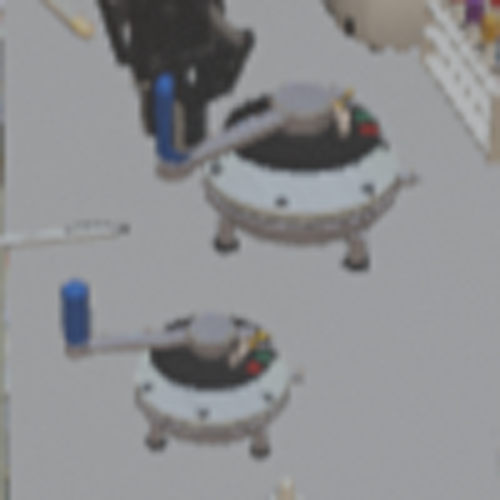

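View pics/top3.png

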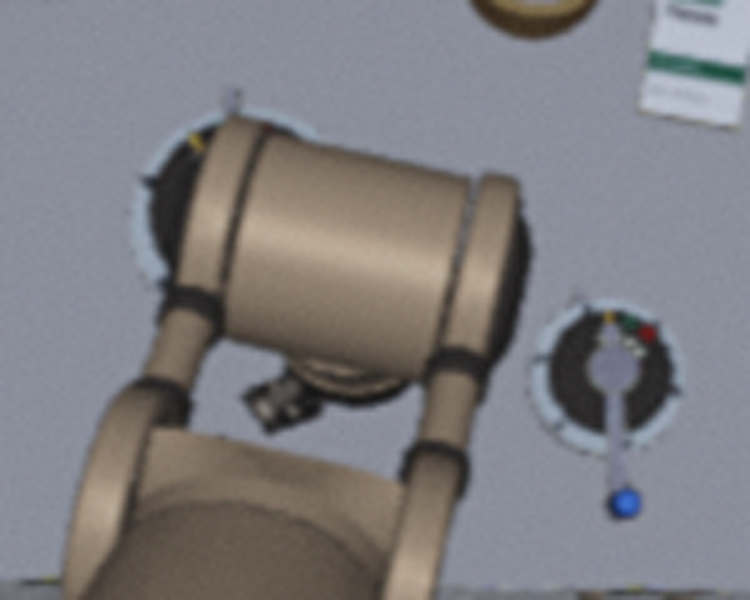

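```bash
cat >> h.py <<'E'
F0=np.array([-1.46,.48,3.15])
def info():
    s=r.read_state(); p=np.array(s["eef_pos"]); th=np.arctan2(p[1]-H[1],p[0]-H[0]); 
    f=np.array(s["contact_force"])
    er=np.array([np.cos(th),np.sin(th)]); tc=np.array([er[1],-er[0]]) # clockwise tangent
    return s["time_s"],(TH0-th+np.pi)%(2*np.pi)-np.pi,np.hypot(*(p[:2]-H)),f[:2]@tc,f[:2]@er,f[2],s["torque"][2],s["grip_width"]
E
python3 - <<'E'
from h import *
print("t phi rad Ft Fr Fz Mz w")
print(np.round(info(),3))
for phi in np.arange(.05,.56,.05):
    p,q=pose(phi); hit=r.move_straight(p,q,speed=.03,max_force=18)
    i=info(); print(np.round(i,3),hit)
    if hit or -i[3]>8: break
E
```

```text
t phi rad Ft Fr Fz Mz w
[ 4.267 -0.     0.12   1.426  1.484  5.827  0.027  0.024]
[ 4.617  0.048  0.12  -0.857  2.633  6.618  0.053  0.024] False
[4.967 0.098 0.12  0.026 3.049 6.685 0.071 0.024] False
[ 5.317  0.148  0.12  -0.208  2.351  5.804  0.14   0.024] False
[ 5.667  0.199  0.12  -0.614  3.235  7.481  0.108  0.024] False
[ 6.017  0.249  0.12  -0.574  2.886  7.145  0.061  0.024] False
[6.367 0.299 0.12  0.106 3.525 7.477 0.105 0.025] False
[6.717 0.349 0.12  0.068 2.964 7.915 0.137 0.024] False
[ 7.067  0.4    0.12  -0.978  3.629  7.413  0.159  0.025] False
[ 7.417  0.45   0.12  -0.711  4.414  8.053  0.099  0.025] False
[ 7.767  0.5    0.12  -0.526  4.039  8.986  0.111  0.024] False
[ 8.117  0.55   0.12  -0.256  2.976  9.1    0.121  0.025] False
```

```bash
python3 - <<'E'
from h import *
o=[]
for n in("side","top"):
    im,d=optics.get_image(n)
    a=im[155:255,205:305] if n=="side" else im[125:225,155:255]
    o.append(cv2.resize(a[:,:,::-1],(400,400),interpolation=cv2.INTER_CUBIC))
cv2.imwrite("pics/b4.png",np.hstack(o)); print(np.round(info(),3))
E
```

```text
[ 8.217  0.55   0.12  -0.365  4.045  7.814  0.114  0.024]
```

View pics/b4.png

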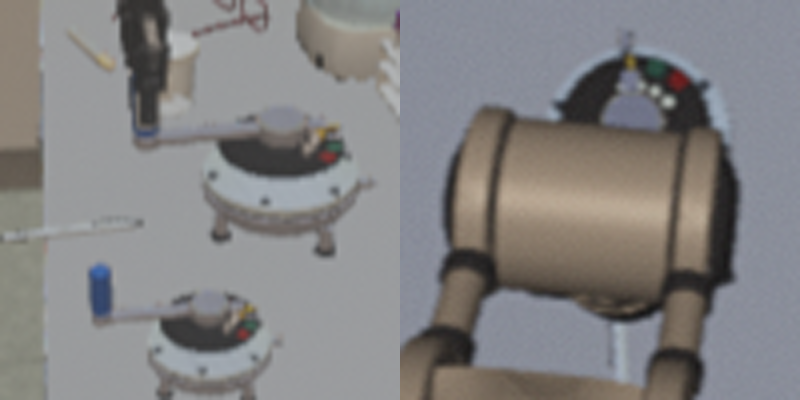

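```bash
python3 - <<'E'
from h import *
for k in range(1,13):
    phi=.55+.03*k
    p,q=pose(phi); hit=r.move_straight(p,q,speed=.03,max_force=18)
    i=info(); print(np.round(i,3),hit)
    im,d=optics.get_image("top"); cv2.imwrite(f"pics/t5_{k}.png",cv2.resize(im[130:170,190:240,::-1],None,fx=8,fy=8,interpolation=cv2.INTER_CUBIC))
    if hit or i[3]<-3: break
cv2.imwrite("pics/t5.png",cv2.imread(f"pics/t5_{k}.png"))
E
```

```text
[ 8.483  0.58   0.12  -0.668  4.737  9.039  0.172  0.024] False
[ 8.8    0.61   0.121 -1.096  4.523  8.521  0.112  0.024] False
[ 9.117  0.64   0.121 -0.72   4.529  8.132  0.073  0.025] False
[ 9.433  0.67   0.121 -0.868  5.389  8.732  0.143  0.024] False
[ 9.75   0.7    0.121 -1.519  4.723  9.587  0.122  0.024] False
[10.067  0.73   0.121 -0.507  5.138  9.245  0.153  0.024] False
[10.383  0.76   0.121 -0.332  4.797  9.616  0.114  0.025] False
[10.7    0.79   0.121 -1.369  5.232  9.53   0.173  0.025] False
[11.017  0.82   0.121 -0.616  4.046 10.354  0.101  0.025] False
[11.333  0.849  0.121 -1.545  4.781  9.589  0.067  0.024] False
[11.65   0.873  0.121 -7.157  4.625 11.056  0.121  0.024] False
```

View pics/t5.png

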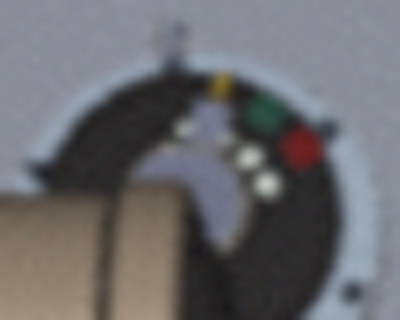

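The force rose to -7 N at phi≈0.86 with the pointer still short of green, so the clamp is seated. Next I'll drive through the click in small steps.

```bash
python3 - <<'E'
from h import *
for k in range(1,10):
    phi=.88+.04*k
    p,q=pose(phi); hit=r.move_straight(p,q,speed=.03,max_force=18)
    i=info(); print(np.round(i,3),hit)
    im,d=optics.get_image("top")
    cv2.imwrite(f"pics/t6_{k}.png",cv2.resize(im[130:170,190:240,::-1],None,fx=8,fy=8,interpolation=cv2.INTER_CUBIC))
    if hit: break
cv2.imwrite("pics/t6.png",np.hstack([cv2.imread(f"pics/t6_{j}.png") for j in (5,k)]))
E
```

```text
[12.008  0.913  0.121 -6.34   4.309 10.84  -0.221  0.024] False
[12.367  0.956  0.121 -4.337  3.675 10.344 -0.337  0.024] False
[12.725  0.997  0.121 -4.689  3.515  9.225 -0.269  0.024] False
[13.083  1.04   0.121 -0.788  4.114  7.582 -0.262  0.024] False
[13.442  1.082  0.121 -0.063  4.873  8.168 -0.312  0.024] False
[13.8    1.124  0.121  0.758  4.084  8.561 -0.229  0.025] False
[14.158  1.166  0.121  2.831  4.693  6.771 -0.271  0.025] False
[14.517  1.206  0.121  1.489  4.807  6.81  -0.205  0.025] False
[ 1.4875e+01  1.2400e+00  1.2100e-01 -1.2790e+00  4.7620e+00  8.4380e+00
  9.0000e-03  2.5000e-02] False
```

View pics/t6.png

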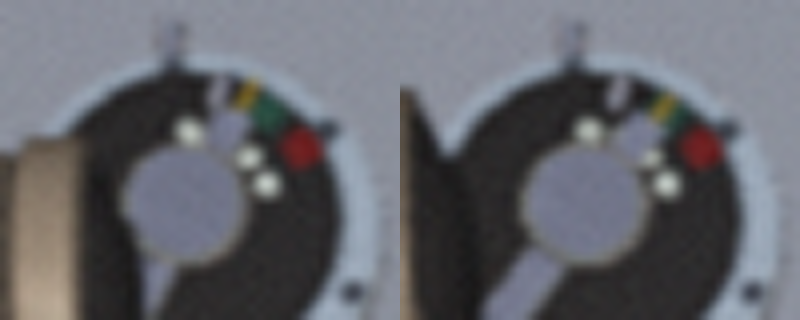

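The pointer in the right crop (264,107) is now on green. The force went positive as the crank fell forward and then back to near zero, which means one click. I'll open, look and rise.

```bash
python3 - <<'E'
from h import *
command_gripper(.065,20); print(np.round(info(),3))
p,q=pose(1.24,z=.27); print(r.move_straight(p,speed=.12,max_force=10)); print(np.round(info(),3))
r.movej(list(np.array(r.read_state()["joint_positions"])+[-.9,0,0,0,0,0]))
o=[]
for n in("top","side"):
    im,d=optics.get_image(n); cv2.imwrite(f"pics/{n}7.png",im[:,:,::-1])
    a=im[125:205,175:255] if n=="top" else im[155:235,225:305]
    o.append(cv2.resize(a[:,:,::-1],(400,400),interpolation=cv2.INTER_CUBIC))
cv2.imwrite("pics/b7.png",np.hstack(o)); s=r.read_state(); print(s["time_s"],s["contact_force"])
E
```

```text
[ 1.5392e+01  1.2400e+00  1.2000e-01  5.0300e-01 -3.2300e-01  1.0000e-01
 -7.0000e-03  6.5000e-02]
False
[ 1.6533e+01  1.2380e+00  1.2000e-01 -6.9100e-01  6.7800e-01 -4.0900e-01
  1.6000e-02  6.5000e-02]
18.1583 [-0.09334438 -0.26670688 -0.24800002]
```

View pics/b7.png

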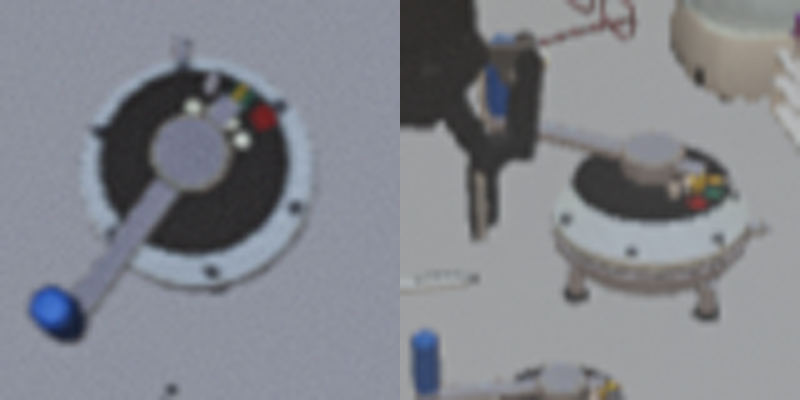

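View pics/top7.png

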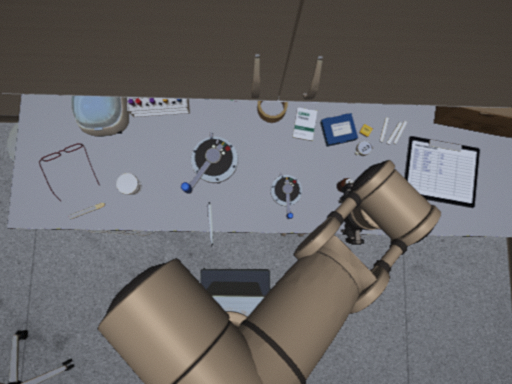

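The top crop shows the handle at (52,307), the white line at (212,83), the yellow pointer at (241,94) over green and red at (264,118). The bystanders look unmoved. I'll check these as angles.

```bash
python3 - <<'E'
from h import *
def uv(x,y,s=5,o=(175,125)): return (x+.5)/s-.5+o[0],(y+.5)/s-.5+o[1]
def ang(p,z): 
    X=atz("top",p,z)[:2]-H; return np.degrees(np.arctan2(X[1],X[0])),np.hypot(*X)
h=ang(uv(52,307),.172); print("handle",h,"phi",TH0-np.radians(h[0])+2*np.pi)
for n,x,y,z in(("white",212,83,.092),("pointer",241,94,.097),("red",264,118,.092)): print(n,ang(uv(x,y),z))
im=cv2.imread("pics/top7.png")[132:160,200:240]; cv2.imwrite("pics/t8.png",cv2.resize(im,None,fx=16,fy=16,interpolation=cv2.INTER_CUBIC))
E
```

```text
handle (np.float64(145.84767801811975), np.float64(0.11972205002571341)) phi 1.2294018685008439
white (np.float64(-9.623799435551128), np.float64(0.048091308823275516))
pointer (np.float64(-32.64360099547876), np.float64(0.04736419187896079))
red (np.float64(-55.338424037211524), np.float64(0.04757420366464001))
```

View pics/t8.png

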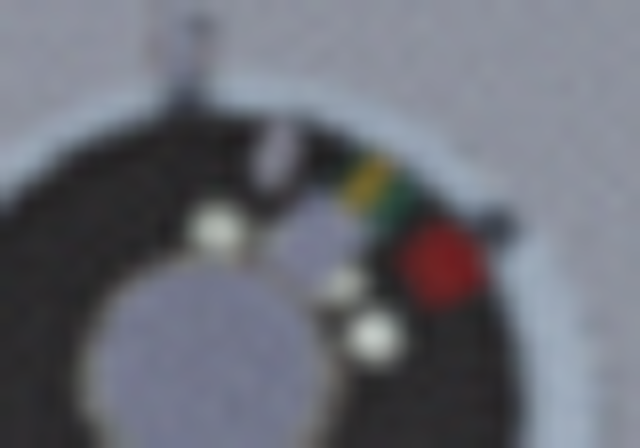

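```bash
python3 - <<'E'
from h import *
r.hold(.3); s=r.read_state(); print(s["time_s"],s["contact_force"]); r.finish_job()
E
```

```text
18.4583 [0.34570885 0.84988473 0.8412959 ]
the job is handed in; nothing more can be done
```

I tightened the clamp of the larger filter holder by one click, let go of the handle, swung the arm clear and handed the job in at 18.5 s. It reported no verdict.

- **Seating and click:** I gripped the blue handle and swung it clockwise. The clamp seated after about 0.86 rad, where the force at the handle jumped to about 7 N. The clutch then gave way and fell forward, and I stopped at 1.24 rad.
- **Final dial check:** The pointer sits 23.0° (0.40 rad) past the white line, on green. White to red measured 45.7°, or 0.80 rad, which matches two clicks.
- **Small disagreement:** The handle came to rest at 1.229 rad, about 0.03 rad less than seat plus 0.40. This fits the expected kick-back or my uncertainty about where the seat is, and is within the 0.08 rad allowed.
- **Robot and bystanders:** The wrist force was near zero after release. The cup and pen look unmoved in the last top view. The arm hid the dish and part of the bottle in that view. I didn't measure bystander positions, but the gripper stayed above all of them.

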